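Put a stack of spares away in their trays

ROBOT

A 6-joint arm with a two-finger parallel gripper is mounted at the origin on a cart in front of the work surface, level with it; the furniture and walls round the work are solid. World frame = base frame: x ahead of the robot, y to its left, z up, the work surface at z = 0. Lengths are in mm, angles in rad, forces in N, time in s.
With the tool pointing down it reaches from about 350 to 875 mm from the base axis. Payload 4.2 kg.
Tool frame: the origin (TCP) lies between the finger pads; the fingertips stand 25 mm ahead of it and the grasp point (between the pads) lies 6 mm ahead of it; z points along the fingers, y is the line along which they close (so a half turn about z gives the same grasp; the last joint's range is limited). The gripper opens to 85 mm and grips with 20 to 120 N. Pads are 22 mm wide; open, the fingers measure 114 mm over their backs; the gripper's body (76 mm by 85 mm) begins 54 mm behind the grasp point. The pads swing forward as they close: fully open they stand 13 mm farther back than shut.
Start: joints at [-0.911, 0.385, 0.008, 0, -1.194, -0.259], TCP at [243.86, -575.44, 256.312] pointing down, gripper open.
Joint ranges: [-3.14, 3.14], [-1.21, 2.06], [-1.07, 1.41], [-3.16, 2.05], [-2.99, -0.16], [-3.1, 3.1]. Speed limits (rad/s): [2.79, 2.79, 3.14, 3.14, 3.14, 3.14].

INTERFACE

Orientations are given as a unit quaternion [x, y, z, w].
In Python, from bench import arm gives the robot as it stands.
- The arm moves only by the shell command python3 -m pendant 'ROWS'. ROWS is JSON, a list of rows, each a list of 7 numbers: the shift along the tool's x, y, z in m, then the turn, a rotation vector about the tool's x, y, z in degrees, then the finger opening in m, from 0 to 0.0854. In form: [[x, y, z, wx, wy, wz, fingers], ...]. A call has 1 to 12 rows; each row shifts and turns the commanded pose from where the row before left it, along the tool's axes as they then stand; what a row does not reach is not made up. A row lasts 1/10 s, in which the tool goes at most 50 mm and 8.59 degrees, less where a joint would pass 70% of its speed; a pose out of reach is approached as far as the arm can. A call is refused whole if a number of a shift passes 0.05 or a number of a turn 8.59, either way. A call with a gripper value outside its range is refused whole. The fingers move at their own pace and stop on an object; the grip force is fixed at half the most. Time passes only in rows, so rows that do not move let the fingers close. It gives the time, the measured TCP pose, the force, the opening and the grip force at its end, in the units of the state.
- arm.read_state(): the state, without advancing time (a new reading comes with each control period).
- arm.get_image(name): name is "scene" or "top"; returns a dict with "image" (420x560x3 uint8, red, green, blue), "fx", "fy", "cx", "cy" (pixels), "k1" (the pictures are not rectified: a ray, as slopes to the right and down, at radius r is drawn at 1 + k1 r^2 times it, then the intrinsics apply), "xyz" and "rotation" of the camera in the world. Camera axes: x right, y down, z forward; pixel columns grow to the right and rows downward; lengths in mm; the calibration is good to about 2 mm. A picture is of the moment at which its call begins. There is no depth.
- arm.job_done(): hands the job in; it is judged then, once.
The state is a dict: "clock": time; "joints": joint angles; "joint_vel": joint speeds; "joint_efforts": joint torques, N m; "position": TCP position; "ee_rot": TCP orientation; "contact_force": force on the tool from outside, world axes, zero at the start; "wrist_torque": the same for the moment, N m; "gripper_width": finger opening in mm; "grasp_force": force on a finger pad.
Only numpy, scipy, OpenCV 4.12 (cv2) and the standard library are available. Lean on these libraries where they do the work, as an engineer would, in place of code of your own. Each camera call takes 0.05 s, during which the arm holds its last target. There are 200 camera calls.

TASK

The instrument spares were left in one stack. Take it apart from the top down, one pack at a time, and set each one down (do not drop it) in the tray of its own colour: blue carton, red carton, green carton, and the dark grey case with the clear lid in the grey tray, each flat on the tray's floor inside the rim, with its long side along the tray's. Leave the timer and the beaker where they stand.

Things in the scene. Friction and masses are not known exactly. Their poses are not given: they have to be found in the camera images.
- blue_carton: Small closed carton, blue on its long sides and in a strip along one long edge of its white top; top of the stack, 45 x 70 x 30 mm (x by y by z). Origin: centre of its underside; x is across its short side (grasp it so, from above), y along its long side, z up. Lies on the red carton with its long side nearly along the red one's.
- red_carton: Closed carton, red on its long sides and in a strip along one long edge of its white top; second from the top, 50 x 90 x 34 mm (x by y by z). Origin: centre of its underside; x is across its short side (grasp it so, from above), y along its long side, z up. Lies crosswise on the green carton, about 15 mm off its middle.
- green_carton: Closed carton, dark green on its long sides and in a strip along one long edge of its white top; third from the top, 55 x 80 x 40 mm (x by y by z). Origin: centre of its underside; x is across its short side (grasp it so, from above), y along its long side, z up. Lies crosswise on the grey case.
- grey_case: Flat case with a dark grey base, pale lining with a round metal part on it, and a clear lid that stays shut; bottom of the stack, 64 x 90 x 29 mm (x by y by z). Origin: centre of its underside; x is across its short side (grasp it so, from above), y along its long side, z up. A small tab and the hinge stand out 3 mm from the long sides (70 mm over them). It stands on the bench.
- tray_blue: Shallow blue plastic tray, fixed to the bench (it stands somewhere else each time), inside 65 x 90 mm (x by y), outside 71 x 96 mm; floor 3 mm thick, rim 3 mm wide and 7 mm high over the bench, so 4 mm above the floor. Place of the blue carton, which fits with 10 mm to spare on every side. Origin: centre of its underside, on the bench; y is its long axis, z up.
- tray_red: Shallow red plastic tray, fixed to the bench (it stands somewhere else each time), inside 70 x 110 mm (x by y), outside 76 x 116 mm; floor 3 mm thick, rim 3 mm wide and 7 mm high over the bench, so 4 mm above the floor. Place of the red carton, which fits with 10 mm to spare on every side. Origin: centre of its underside, on the bench; y is its long axis, z up.
- tray_green: Shallow green plastic tray, fixed to the bench (it stands somewhere else each time), inside 75 x 100 mm (x by y), outside 81 x 106 mm; floor 3 mm thick, rim 3 mm wide and 7 mm high over the bench, so 4 mm above the floor. Place of the green carton, which fits with 10 mm to spare on every side. Origin: centre of its underside, on the bench; y is its long axis, z up.
- tray_grey: Shallow grey plastic tray, fixed to the bench (it stands somewhere else each time), inside 84 x 110 mm (x by y), outside 90 x 116 mm; floor 3 mm thick, rim 3 mm wide and 7 mm high over the bench, so 4 mm above the floor. Place of the dark grey case, which fits with 10 mm to spare on every side. Origin: centre of its underside, on the bench; y is its long axis, z up.
- timer: Loose cream-coloured timer with three red buttons, 62 x 62 x 21 mm, lying flat; not to be moved. Origin: centre of its underside.
- beaker: Loose empty white plastic beaker, 58 mm across, 65 mm high; not to be moved. Origin: centre of its underside.
Things that resemble listed ones, but are neither listed nor needed, are in the scene too. What is shaped like the tray_blue but brown is not meant.

How it is judged (in metres and radians):
On the way, in this order (a step that is already met when the one before it is completed fails the run):
1. the blue carton lies flat in the blue tray, let go (horizontal distance between blue_carton and tray_blue below 0.015 m and z of blue_carton in the frame of tray_blue between 0.001 and 0.006 m and angle between blue_carton's own z axis and vertical below 0.04 rad and angle between the y axis of blue_carton and the y axis of tray_blue, either way round below 0.3 rad and contact force between the fingers and blue_carton below 0.1 N), for 0.2 s.
2. the red carton lies flat in the red tray, let go (horizontal distance between red_carton and tray_red below 0.015 m and z of red_carton in the frame of tray_red between 0.001 and 0.006 m and angle between red_carton's own z axis and vertical below 0.04 rad and angle between the y axis of red_carton and the y axis of tray_red, either way round below 0.3 rad and contact force between the fingers and red_carton below 0.1 N), for 0.2 s.
3. the green carton lies flat in the green tray, let go (horizontal distance between green_carton and tray_green below 0.015 m and z of green_carton in the frame of tray_green between 0.001 and 0.006 m and angle between green_carton's own z axis and vertical below 0.04 rad and angle between the y axis of green_carton and the y axis of tray_green, either way round below 0.3 rad and contact force between the fingers and green_carton below 0.1 N), for 0.2 s.
4. the dark grey case lies flat in the grey tray, let go (horizontal distance between grey_case and tray_grey below 0.015 m and z of grey_case in the frame of tray_grey between 0.001 and 0.006 m and angle between grey_case's own z axis and vertical below 0.04 rad and angle between the y axis of grey_case and the y axis of tray_grey, either way round below 0.3 rad and contact force between the fingers and grey_case below 0.1 N), for 0.2 s.
At the end, for the whole second after the job is handed in: Every pack lies at rest and released in the tray of its own colour: centre within 15 mm of the tray's centre, underside within 3 mm of the tray's floor, tilt under 0.04 rad, long side within 0.3 rad of the tray's (all of step 1 and all of step 2 and all of step 3 and all of step 4 and linear speed of each of blue_carton, red_carton, green_carton, grey_case below 0.02 m/s); the robot touches nothing.
It fails at once if a pack is dropped (falls freely faster than 0.8 m/s) ((linear speed of blue_carton above 0.8 m/s and contact force between the fingers and blue_carton below 0.05 N) or (linear speed of red_carton above 0.8 m/s and contact force between the fingers and red_carton below 0.05 N) or (linear speed of green_carton above 0.8 m/s and contact force between the fingers and green_carton below 0.05 N) or (linear speed of grey_case above 0.8 m/s and contact force between the fingers and grey_case below 0.05 N)).
It fails at once if the timer is moved by more than 30 mm (distance of timer from where it was at the start of the episode above 0.03 m).
It fails at once if the beaker is moved by more than 30 mm (distance of beaker from where it was at the start of the episode above 0.03 m).
It also fails if it takes over 120 s, if anything falls off the work surface, if the arm or the gripper's body presses on something with over 40 N, if the wrist force passes 120 N, or if a joint passes its speed limit or range.

## Working session

There is one attempt and no reset: what is moved stays moved. The work goes in short steps, Python scripts to look and compute and a shell command to move; the robot and the scene stay as the last step left them, time stands still between calls to the robot, and variables do not carry over. Pictures are saved under pics/ and viewed, at most 18 in all, crops included, and the job is handed in when it is done.

```bash
mkdir -p pics; ls; python3 - <<'E'
from bench import arm
import cv2,json
for n in("scene","top"):
    d=arm.get_image(n); cv2.imwrite(f"pics/{n}0.png",d["image"][:,:,::-1])
    print({k:v for k,v in d.items() if k!="image"})
print(arm.read_state())
E
```

```text
pics
{'fx': 542.3825405284821, 'fy': 542.3825405284821, 'cx': 281.8268876594414, 'cy': 209.0179557326948, 'k1': -0.09491347696779766, 'xyz': array([-689.38644361, -743.13304965,  942.75386554]), 'rotation': array([ 0.76128352, -0.41718259,  0.22644508, -0.44173376])}
{'fx': 467.5677323837317, 'fy': 467.5677323837317, 'cx': 283.99364024371454, 'cy': 207.06535449070708, 'k1': 0.041025734050354014, 'xyz': array([ 295.70931183,   75.06951459, 1425.47884276]), 'rotation': array([ 0.70592532, -0.70391696,  0.05949575, -0.05128945])}
{'clock': 0.1, 'joints': array([-9.11360260e-01,  3.85500343e-01,  6.77589985e-03, -4.45868957e-04,
       -1.19404252e+00, -2.58599377e-01]), 'joint_vel': array([ 0.00014425, -0.00316432,  0.00413853,  0.00319212,  0.00102991,
        0.00075493]), 'joint_efforts': array([-7.29687508e-04, -3.93318021e+01,  1.88928044e+01,  4.19795126e+00,
       -2.62147470e-03,  2.90579763e-06]), 'position': array([ 243.70072132, -575.01119846,  255.32209436]), 'ee_rot': array([-1.98998641e-01,  9.79999249e-01,  9.75137710e-04, -2.50794451e-04]), 'contact_force': array([ 0.3793426 ,  0.28463408, -0.90046841]), 'wrist_torque': array([-0.04571699,  0.01360064,  0.02994103]), 'grasp_force': 0.0, 'gripper_width': 85.71510116822778}
```

View pics/scene0.png

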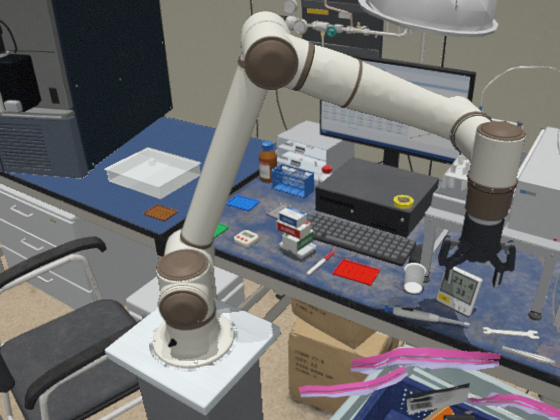

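View pics/top0.png

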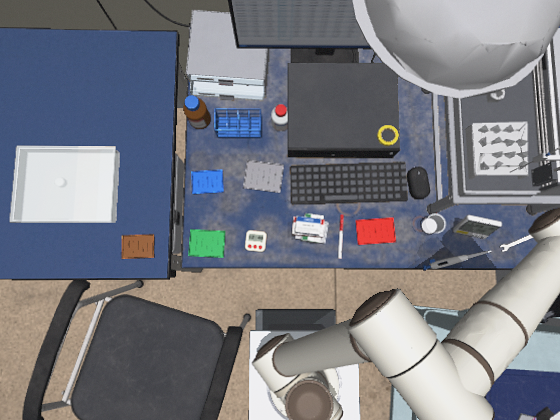

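The top view shows these trays:
- blue tray at (207,181)
- green tray at (207,243)
- red tray at (376,231)
- grey tray at (263,177)
- brown decoy at (138,246), on the other bench

The stack is at (310,228), the timer at (256,241) and the beaker at (432,225). The only rivals for the blue tray are the brown tray (138,246) and the blue rack (238,122). The flat blue rectangle at (207,181) is the one that fits. I'll confirm with an enlarged crop.

```bash
cat > h.py <<'E'
import numpy as np,cv2
from scipy.spatial.transform import Rotation as R
def ray(d,px):
    K=np.array([[d["fx"],0,d["cx"]],[0,d["fy"],d["cy"]],[0,0,1]])
    u=cv2.undistortPointsIter(np.float64(px).reshape(-1,1,2),K,np.array([d["k1"],0,0,0.]),None,None,(3,50,1e-9)).reshape(-1,2)
    return R.from_quat(d["rotation"]).apply(np.c_[u,np.ones(len(u))])
def onz(d,px,z):
    v=ray(d,px); return (d["xyz"]+v*((z-d["xyz"][2])/v[:,2])[:,None])[:,:2]
def proj(d,P):
    K=np.array([[d["fx"],0,d["cx"]],[0,d["fy"],d["cy"]],[0,0,1]])
    r=R.from_quat(d["rotation"]).inv(); q=r.apply(np.float64(P).reshape(-1,3)-d["xyz"])
    u=q[:,:2]/q[:,2:]; u=u*(1+d["k1"]*(u**2).sum(1,keepdims=True))
    return u*[d["fx"],d["fy"]]+[d["cx"],d["cy"]]
def rect(P):
    (c,(w,h),a)=cv2.minAreaRect(np.float32(P))
    if w>h: w,h,a=h,w,a+90   # now h long, along a+90
    y=(a+90+90)%180-90
    return np.round(c,1),round(w,1),round(h,1),round(y,1)  # centre, short, long, world yaw of long axis
def blob(m,near):
    n,l,s,c=cv2.connectedComponentsWithStats(m.astype(np.uint8))
    i=min([i for i in range(1,n) if s[i,4]>60],key=lambda i:np.hypot(*(c[i]-near)))
    return l==i
def corners_of(m):
    c=max(cv2.findContours(m.astype(np.uint8),0,2)[0],key=cv2.contourArea)
    return c.reshape(-1,2)
E
python3 - <<'E'
from h import *; from bench import arm
d=arm.get_image("top"); im=d["image"]; hsv=cv2.cvtColor(im,cv2.COLOR_RGB2HSV).astype(int); H,S,V=hsv[...,0],hsv[...,1],hsv[...,2]
for n,p,o in(("blue",(207,181),(71,96)),("red",(376,231),(76,116)),("green",(207,243),(81,106)),("grey",(263,177),(90,116))):
    x,y=p; print(n,hsv[y,x],hsv[y-25,x])
    m={"blue":(abs(H-107)<14)&(S>170)&(V>150),"red":((H<8)|(H>172))&(S>170)&(V>120),"green":(abs(H-68)<16)&(S>120)&(V>80),"grey":(S<60)&(V>90)}[n]
    m=cv2.morphologyEx(m.astype(np.uint8),cv2.MORPH_CLOSE,np.ones((3,3)))
    b=blob(m,p); print(n,rect(onz(d,corners_of(b),5)),o,"px",b.sum())
for n,c in(("top",(175,150,460,270)),):
    cv2.imwrite("pics/c1.png",cv2.resize(im[c[1]:c[3],c[0]:c[2],::-1],None,fx=2.8,fy=2.8,interpolation=2))
s=arm.get_image("scene"); cv2.imwrite("pics/c2.png",cv2.resize(s["image"][185:300,190:450,::-1],None,fx=3,fy=3,interpolation=2))
E
```

```text
blue [109 190 219] [115  40 120]
blue (array([599.4, 297. ]), 69.6, 94.0, -86.7) (71, 96) px 669
red [  1 198 216] [113  66 127]
red (array([ 448.3, -219.9]), 74.1, 115.7, -85.7) (76, 116) px 910
green [ 69 153 193] [113  61 133]
green (array([409.5, 293.7]), 82.3, 106.9, 87.2) (81, 106) px 954
grey [125  11 136] [114  54 132]
grey (array([ 596.6, -108.7]), 12.7, 56.1, -89.8) (90, 116) px 67
```

View pics/c1.png

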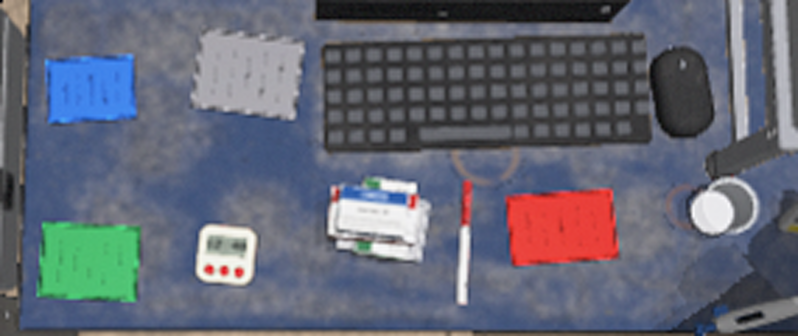

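View pics/c2.png

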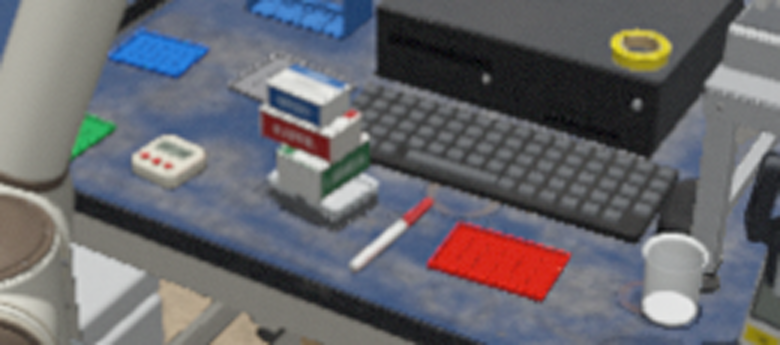

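The crop confirms the four trays: blue (91,88), grey (248,75), red (562,227) and green (90,262). The stack's blue strip is at (375,193). Next I'll enlarge the stack and measure the grey tray from its corners.

```bash
python3 - <<'E'
from h import *; from bench import arm
d=arm.get_image("top"); im=d["image"]
q=np.float64([(205,28),(305,42),(293,120),(193,108)])/2.8+[174.7,149.7]
P=onz(d,q,6); print(rect(P),P.round())
hsv=cv2.cvtColor(im,cv2.COLOR_RGB2HSV).astype(int); sub=np.zeros(hsv.shape[:2],bool); sub[155:197,238:290]=1
m=((hsv[...,1]<38)&(hsv[...,2]>105)&sub).astype(np.uint8); m=cv2.morphologyEx(m,cv2.MORPH_CLOSE,np.ones((5,5))); m=cv2.morphologyEx(m,cv2.MORPH_OPEN,np.ones((5,5)))
print("grey",rect(onz(d,corners_of(m),5)))
s=arm.get_image("scene")
a=cv2.resize(im[208:250,285:335,::-1],None,fx=12,fy=12,interpolation=2); b=cv2.resize(s["image"][200:268,270:325,::-1],None,fx=8,fy=8,interpolation=2)
cv2.imwrite("pics/c3.png",a); cv2.imwrite("pics/c4.png",b)
E
```

```text
(array([616.6, 121.8]), 91.6, 112.5, 82.5) [[669. 172.]
 [654.  60.]
 [566.  73.]
 [579. 184.]]
grey (array([627.6, 127.5]), 114.6, 150.0, -89.7)
```

View pics/c3.png

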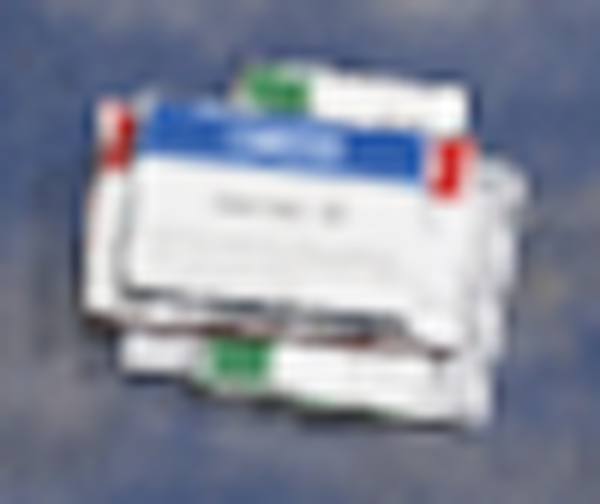

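View pics/c4.png

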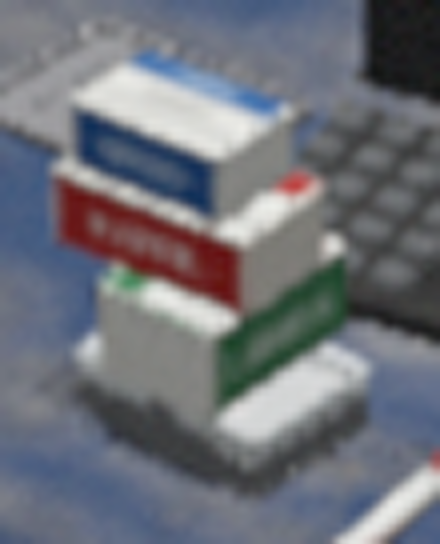

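```bash
python3 - <<'E'
from h import *; from bench import arm
d=arm.get_image("top"); s=arm.get_image("scene")
t=lambda c:np.float64(c)/12+[284.5,207.5]
u=lambda c:np.float64(c)/8+[269.5,199.5]
def f(n,dd,q,z):
    P=onz(dd,q,z); print(n,rect(P),P.mean(0).round(1),P.round().tolist())
f("blue top",d,t([(150,100),(430,130),(410,320),(128,290)]),133)
f("blue sc",s,u([(72,98),(138,54),(300,105),(218,162)]),133)
f("red top",d,t([(108,100),(472,140),(455,350),(85,316)]),103)
f("red sc",s,u([(55,170),(240,238),(325,180)]),103)
f("green top",d,t([(243,65),(468,88),(440,420),(205,385)]),69)
f("green sc",s,u([(102,275),(220,325),(345,255)]),69)
f("case sc bottom",s,u([(75,385),(250,490),(368,395)]),0)
f("case sc top",s,u([(78,350),(235,440),(370,370)]),29)
f("case top",d,t([(525,180),(490,420),(120,370)]),29)
E
```

```text
blue top (array([449.9,  -6.1]), 44.7, 66.0, 84.0) [449.9  -6.1] [[475.0, 24.0], [469.0, -41.0], [424.0, -36.0], [431.0, 29.0]]
blue sc (array([448.9,  -7.8]), 49.1, 70.2, 84.6) [448.3  -7.9] [[431.0, 29.0], [471.0, 25.0], [470.0, -45.0], [421.0, -40.0]]
red top (array([449.2,  -8.2]), 51.9, 87.8, 83.9) [449.6  -8.1] [[480.0, 33.0], [470.0, -54.0], [420.0, -49.0], [428.0, 38.0]]
red sc (array([430.8, -19.8]), 41.4, 99.5, -62.9) [440.2 -23.1] [[426.0, 34.0], [422.0, -49.0], [472.0, -55.0]]
green top (array([449.9, -24.2]), 57.4, 81.5, -5.7) [450.5 -24.6] [[493.0, -1.0], [488.0, -56.0], [406.0, -49.0], [415.0, 8.0]]
green sc (array([433.5, -37.7]), 39.2, 90.6, -50.2) [437.  -31.8] [[420.0, 10.0], [414.0, -45.0], [478.0, -60.0]]
case sc bottom (array([435.3, -28.8]), 63.9, 112.0, -62.1) [447.1 -28.3] [[437.0, 36.0], [414.0, -57.0], [490.0, -63.0]]
case sc top (array([422.2, -37. ]), 50.6, 110.0, -65.6) [431.4 -36.9] [[423.0, 24.0], [404.0, -57.0], [468.0, -77.0]]
case top (array([423.2, -34.2]), 50.4, 112.5, -64.7) [433.9 -37.2] [[470.0, -74.0], [410.0, -65.0], [422.0, 27.0]]
```

The blue and red cartons sit near (449,-7) with their long axis at about 84°. The green one is at (449,-25) lying along x. I'll write a small calculator for the rows and then start moving.

```bash
cat > c.py <<'E'
import sys; from h import *; from bench import arm
# target x y z, yaw of tool y (deg, mod 180): turn in place first, then shift in tool axes after the turn
x,y,z,yaw=map(float,sys.argv[1:5]); s=arm.read_state(); r=R.from_quat(s["ee_rot"]); M=r.as_matrix()
cur=np.degrees(np.arctan2(M[1,1],M[0,1])); dw=(yaw-cur+90)%180-90
r2=R.from_rotvec([0,0,dw],degrees=True)*r
t=r2.inv().apply(np.array([x,y,z])-s["position"])
print("tooly",cur.round(1),"turn wz",(-dw).round(2),"then shift mm",t.round(1),"pos",s["position"].round(1),"j1,j6",s["joints"][[0,5]].round(2),"tilt",np.degrees(np.arccos(-M[2,2])).round(2),"w",round(s["gripper_width"],1))
E
python3 c.py 449 -7 200 -6
```

```text
tooly 113.0 turn wz -61.04 then shift mm [-586.7 -144.7   56. ] pos [ 243.8 -575.4  256.1] j1,j6 [-0.91 -0.26] tilt 0.02 w 85.8
```

```bash
python3 -m pendant '[[0,0,0,0,0,-7.6,0.0854],[0,0,0,0,0,-7.6,0.0854],[0,0,0,0,0,-7.6,0.0854],[0,0,0,0,0,-7.6,0.0854],[0,0,0,0,0,-7.6,0.0854],[0,0,0,0,0,-7.6,0.0854],[0,0,0,0,0,-7.6,0.0854],[0,0,0,0,0,-7.6,0.0854],[-0.03,-0.008,0,0,0,0,0.0854],[-0.04,-0.01,0,0,0,0,0.0854],[-0.04,-0.01,0,0,0,0,0.0854]]'; python3 c.py 449 -7 200 -6
```

```text
clock: 1.5
position: [283.7, -468.2, 256.0]
ee_rot: [-0.667, 0.745, 0.0, 0.0]
contact_force: [-0.2, 0.2, 0.0]
gripper_width: 85.0
grasp_force: 0.0
tooly 173.7 turn wz -0.31 then shift mm [-475.9 -116.2   56.1] pos [ 283.7 -468.2  256. ] j1,j6 [-0.73  0.62] tilt 0.02 w 85.0
```

```bash
python3 -m pendant '[[-0.043,-0.01,0,0,0,-0.3,0.0854],[-0.043,-0.01,0,0,0,0,0.0854],[-0.043,-0.01,0,0,0,0,0.0854],[-0.043,-0.01,0,0,0,0,0.0854],[-0.043,-0.01,0,0,0,0,0.0854],[-0.043,-0.01,0,0,0,0,0.0854],[-0.043,-0.01,0,0,0,0,0.0854],[-0.043,-0.01,0,0,0,0,0.0854],[-0.043,-0.01,0,0,0,0,0.0854],[-0.043,-0.01,0.02,0,0,0,0.0854],[-0.04,-0.01,0.02,0,0,0,0.0854],[-0.006,-0.006,0.016,0,0,0,0.0854]]'; python3 c.py 449 -7 133 -6
```

```text
clock: 2.7
position: [449.5, -4.5, 199.9]
ee_rot: [-0.671, 0.741, -0.0, 0.001]
contact_force: [0.4, -0.1, 0.3]
gripper_width: 85.5
grasp_force: 0.0
tooly 174.3 turn wz 0.34 then shift mm [ 2.6  0.3 66.9] pos [449.5  -4.5 199.9] j1,j6 [ 0.35 -0.45] tilt 0.09 w 85.5
```

```bash
python3 -m pendant '[[0.002,0,0.02,0,0,0,0.0854],[0,0,0.02,0,0,0,0.0854],[0,0,0.015,0,0,0,0.0854],[0,0,0.013,0,0,0,0.0854],[0,0,0,0,0,0,0.0854],[0,0,0,0,0,0,0.03],[0,0,0,0,0,0,0.03],[0,0,0,0,0,0,0.03],[0,0,0,0,0,0,0.03],[0,0,0,0,0,0,0.03],[0,0,0,0,0,0,0.03]]'; python3 c.py 449 -7 133 -6
```

```text
clock: 3.8
position: [449.2, -9.5, 133.5]
ee_rot: [-0.67, 0.743, -0.001, 0.001]
contact_force: [-0.4, 0.9, 6.2]
gripper_width: 43.9
grasp_force: 61.8
tooly 174.1 turn wz 0.09 then shift mm [-2.5  0.5  0.5] pos [449.2  -9.5 133.5] j1,j6 [ 0.34 -0.45] tilt 0.15 w 43.9
```

```bash
python3 -m pendant '[[0,0,-0.005,0,0,0,0.03],[0,0,-0.01,0,0,0,0.03],[0,0,-0.02,0,0,0,0.03],[0,0,-0.025,0,0,0,0.03],[0,0,-0.02,0,0,0,0.03],[0,0,0,0,0,0,0.03]]'; python3 c.py 599 297 210 3.3; python3 - <<'E'
from h import *; from bench import arm
im=arm.get_image("scene")["image"]; t=arm.get_image("top")["image"]
a=cv2.resize(im[175:275,250:350,::-1],(560,560),interpolation=2);b=cv2.resize(t[200:250,280:340,::-1],None,fx=4,fy=4,interpolation=2)
a[-200:,:240]=b; cv2.imwrite("pics/p5.png",a)
E
```

```text
clock: 4.4
position: [449.8, -9.4, 215.5]
ee_rot: [-0.67, 0.743, -0.002, 0.003]
contact_force: [0.5, -0.6, -1.6]
gripper_width: 44.2
grasp_force: 61.2
tooly 174.1 turn wz -9.21 then shift mm [-297.3 -166.5    7.2] pos [449.8  -9.4 215.5] j1,j6 [ 0.34 -0.45] tilt 0.4 w 44.2
```

View pics/p5.png

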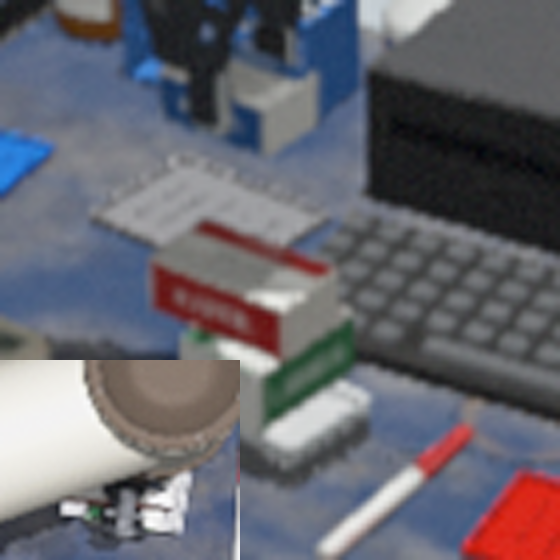

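The blue carton is held level at (240,110), and the rest of the stack has not moved. Next I carry it to the blue tray.

```bash
python3 -m pendant '[[0,0,0,0,0,-4.6,0.03],[0,0,0,0,0,-4.6,0.03],[-0.02,-0.011,0,0,0,0,0.03],[-0.035,-0.02,0,0,0,0,0.03],[-0.035,-0.02,0,0,0,0,0.03],[-0.035,-0.02,0,0,0,0,0.03],[-0.035,-0.02,0,0,0,0,0.03],[-0.035,-0.02,0,0,0,0,0.03],[-0.035,-0.02,0,0,0,0,0.03],[-0.035,-0.02,0,0,0,0,0.03],[-0.025,-0.012,0,0,0,0,0.03],[0,0,0,0,0,0,0.03]]'; python3 c.py 599 297 45 3.3
```

```text
clock: 5.7
position: [594.7, 291.8, 209.0]
ee_rot: [0.728, -0.686, -0.0, 0.002]
contact_force: [0.4, -0.9, -1.7]
gripper_width: 43.8
grasp_force: 61.2
tooly -176.6 turn wz 0.1 then shift mm [ -5.2  -5.1 163.9] pos [594.7 291.8 209. ] j1,j6 [ 0.7  -0.64] tilt 0.2 w 43.8
```

```bash
python3 -m pendant '[[-0.006,-0.005,0.03,0,0,0,0.03],[0,0,0.04,0,0,0,0.03],[0,0,0.04,0,0,0,0.03],[0,0,0.03,0,0,0,0.03],[0,0,0.02,0,0,0,0.03],[0,0,0,0,0,0,0.03],[0,0,0,0,0,0,0.03]]'; python3 c.py 599 297 34 3.3
```

```text
clock: 6.4
position: [598.9, 294.7, 51.8]
ee_rot: [0.727, -0.687, 0.0, 0.001]
contact_force: [0.5, 0.8, 0.8]
gripper_width: 43.9
grasp_force: 61.2
tooly -176.7 turn wz -0.04 then shift mm [-2.4 -0.3 17.8] pos [598.9 294.7  51.8] j1,j6 [ 0.7  -0.64] tilt 0.11 w 43.9
```

```bash
python3 -m pendant '[[-0.001,0,0.006,0,0,0,0.03],[0,0,0.006,0,0,0,0.03],[0,0,0.002,0,0,0,0.03],[0,0,0.002,0,0,0,0.03],[0,0,0,0,0,0,0.03]]'; python3 -m pendant '[[0,0,0.002,0,0,0,0.03],[0,0,0,0,0,0,0.03]]'
```

```text
clock: 6.9
position: [599.0, 296.3, 36.2]
ee_rot: [0.727, -0.687, -0.0, 0.0]
contact_force: [-0.0, -0.5, -0.5]
gripper_width: 43.9
grasp_force: 61.2
clock: 7.1
position: [599.0, 296.3, 34.2]
ee_rot: [0.727, -0.687, -0.0, 0.0]
contact_force: [-1.3, 0.6, -1.1]
gripper_width: 43.8
grasp_force: 61.2
```

```bash
python3 -m pendant '[[0,0,0.001,0,0,0,0.03],[0,0,0,0,0,0,0.03]]'; python3 -m pendant '[[0,0,0.001,0,0,0,0.03],[0,0,0,0,0,0,0.03]]'
```

```text
clock: 7.3
position: [599.2, 296.4, 33.8]
ee_rot: [0.727, -0.687, 0.0, -0.0]
contact_force: [-0.9, -0.7, 1.4]
gripper_width: 43.8
grasp_force: 61.3
clock: 7.5
position: [599.2, 296.4, 33.7]
ee_rot: [0.727, -0.687, 0.0, -0.0]
contact_force: [-3.0, -1.0, 6.5]
gripper_width: 43.9
grasp_force: 62.0
```

The force rises at z = 33.7, so the carton is on the tray floor. I release and lift.

```bash
python3 -m pendant '[[0,0,0,0,0,0,0.06],[0,0,0,0,0,0,0.07],[0,0,0,0,0,0,0.08],[0,0,0,0,0,0,0.08],[0,0,-0.01,0,0,0,0.08],[0,0,-0.03,0,0,0,0.08],[0,0,-0.04,0,0,0,0.08],[0,0,-0.04,0,0,0,0.08],[0,0,-0.04,0,0,0,0.08],[0,0,-0.02,0,0,0,0.08]]'; python3 c.py 448 -8 170 -6; python3 - <<'E'
from h import *; from bench import arm
for n,c in(("scene",(175,245,200,330)),("top",(150,260,180,340))):
    d=arm.get_image(n)["image"]; cv2.imwrite(f"pics/q_{n}.png",d[...,::-1]) 
    a=cv2.resize(d[c[0]:c[1],c[2]:c[3],::-1],(640,int(640*(c[1]-c[0])/(c[3]-c[2]))),interpolation=2)
    if n=="scene": b=a[:250]
    else: cv2.imwrite("pics/p6.png",cv2.resize(np.vstack([b,a]),None,fx=.85,fy=.85))
E
```

```text
clock: 8.5
position: [600.5, 297.0, 218.1]
ee_rot: [0.727, -0.686, 0.001, -0.004]
contact_force: [0.3, -0.1, 0.3]
gripper_width: 80.2
grasp_force: 0.0
tooly -176.7 turn wz 9.3 then shift mm [319.4 120.1  46.1] pos [600.5 297.  218.1] j1,j6 [ 0.7  -0.64] tilt 0.46 w 80.2
```

View pics/p6.png

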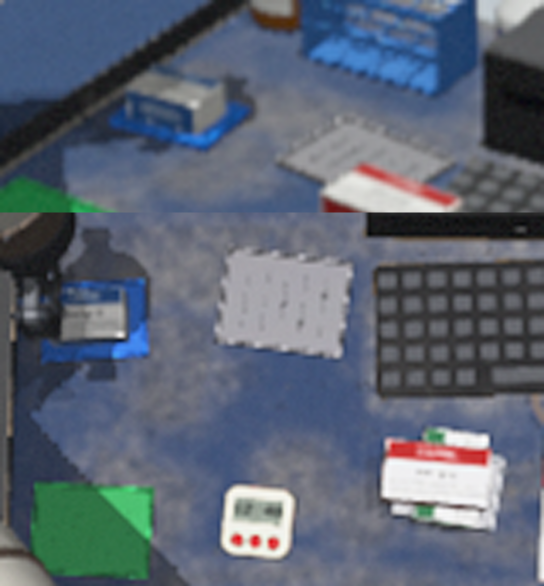

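The blue carton lies flat in the blue tray at (92,310). The top of the red carton is at (437,470), with its strip on the far side. I'll refine the red carton and the grey tray, using corners at 3.4 times scale.

```bash
python3 - <<'E'
from h import *; from bench import arm
d=arm.get_image("top"); im=d["image"]; hsv=cv2.cvtColor(im,cv2.COLOR_RGB2HSV).astype(int)
t=lambda c:(np.float64(c)-[0,212.5])/3.4+[179.6,149.6]
print("grey",rect(onz(d,t([(235,248),(353,263),(340,356),(217,342)]),6)))
H,S,V=[hsv[...,i] for i in range(3)]
sub=np.zeros(H.shape,bool); sub[205:228,285:335]=1
m=((H<10)|(H>170))&(S>110)&(V>90)&sub
ys,xs=np.where(m); P=onz(d,np.c_[xs,ys],103); print("strip",rect(P),len(P),"yaw",np.degrees(np.arctan(np.polyfit(P[:,1],P[:,0],1)[0])))
w=(S<70)&(V>130); w[:205]=0;w[252:]=0;w[:,:285]=0;w[:,335:]=0
cv2.imwrite("pics/p7.png",cv2.resize(im[205:250,285:335,::-1],None,fx=12,fy=12,interpolation=2))
E
```

```text
grey (array([617.5, 122.5]), 89.1, 113.2, 82.9)
strip (array([467.3, -10.2]), 14.0, 82.5, 83.8) 108 yaw 4.8615398892654005
```

View pics/p7.png

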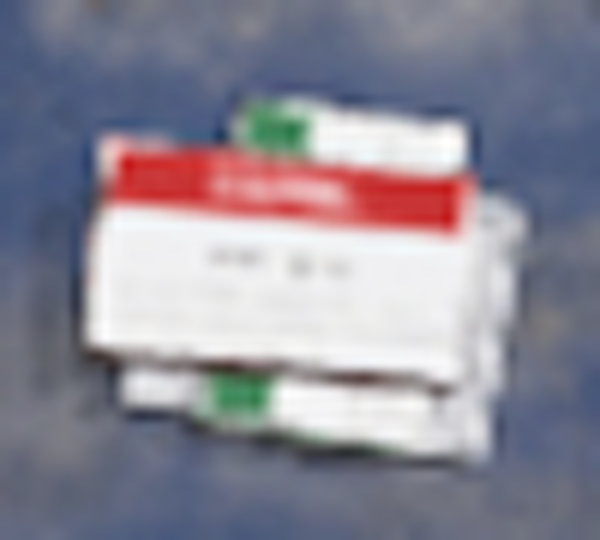

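The red carton has not moved: its centre is at (449,-8) and its yaw is 84°.

```bash
python3 -m pendant '[[0,0,0,0,0,4.6,0.0854],[0,0,0,0,0,4.6,0.0854],[0.03,0.012,0,0,0,0,0.0854],[0.04,0.015,0,0,0,0,0.0854],[0.04,0.015,0,0,0,0,0.0854],[0.04,0.015,0,0,0,0,0.0854],[0.04,0.015,0,0,0,0,0.0854],[0.04,0.015,0.01,0,0,0,0.0854],[0.04,0.015,0.015,0,0,0,0.0854],[0.04,0.015,0.015,0,0,0,0.0854],[0.009,0.003,0.005,0,0,0,0.0854],[0,0,0,0,0,0,0.0854]]'; python3 c.py 449 -8 101 -6
```

```text
clock: 9.85
position: [444.9, -10.0, 165.8]
ee_rot: [-0.669, 0.744, 0.001, -0.002]
contact_force: [1.0, -0.2, 0.3]
gripper_width: 85.1
grasp_force: 0.0
tooly 173.9 turn wz -0.08 then shift mm [-2.5 -4.2 64.8] pos [444.9 -10.  165.8] j1,j6 [ 0.34 -0.45] tilt 0.24 w 85.1
```

```bash
python3 -m pendant '[[-0.002,-0.004,0.025,0,0,0,0.0854],[0,0,0.025,0,0,0,0.0854],[0,0,0.012,0,0,0,0.0854],[0,0,0.003,0,0,0,0.0854],[0,0,0,0,0,0,0.0854],[0,0,0,0,0,0,0.035],[0,0,0,0,0,0,0.035],[0,0,0,0,0,0,0.035],[0,0,0,0,0,0,0.035],[0,0,0,0,0,0,0.035],[0,0,0,0,0,0,0.035]]'; python3 -m pendant '[[0,0,-0.005,0,0,0,0.035],[0,0,-0.01,0,0,0,0.035],[0,0,-0.025,0,0,0,0.035],[0,0,-0.03,0,0,0,0.035],[0,0,-0.02,0,0,0,0.035],[0,0,-0.01,0,0,0,0.035]]'; python3 c.py 448 -220 170 4.3
```

```text
clock: 10.95
position: [451.8, -6.6, 103.4]
ee_rot: [-0.67, 0.743, -0.001, 0.001]
contact_force: [-1.1, 0.4, 6.1]
gripper_width: 48.7
grasp_force: 63.7
clock: 11.55
position: [451.5, -6.9, 204.6]
ee_rot: [-0.67, 0.743, -0.001, 0.002]
contact_force: [-0.6, 0.8, 0.2]
gripper_width: 48.7
grasp_force: 62.9
tooly 174.1 turn wz -10.24 then shift mm [212.3  19.6  34.3] pos [451.5  -6.9 204.6] j1,j6 [ 0.35 -0.45] tilt 0.22 w 48.7
```

```bash
python3 -m pendant '[[0,0,0,0,0,-5.1,0.035],[0,0,0,0,0,-5.1,0.035],[0.02,0.002,0,0,0,0,0.035],[0.035,0.003,0,0,0,0,0.035],[0.035,0.003,0,0,0,0,0.035],[0.035,0.003,0,0,0,0,0.035],[0.035,0.003,0.01,0,0,0,0.035],[0.035,0.003,0.015,0,0,0,0.035],[0.015,0.002,0.01,0,0,0,0.035],[0,0,0,0,0,0,0.035]]'; python3 c.py 448.3 -219.5 50 4.3;  python3 - <<'E'
from h import *; from bench import arm
a=arm.get_image("scene")["image"]; b=arm.get_image("top")["image"]
a=cv2.resize(a[190:290,250:420,::-1],None,fx=3.5,fy=3.5,interpolation=2);b=cv2.resize(b[200:260,280:400,::-1],None,fx=4.95,fy=4.95,interpolation=2)
cv2.imwrite("pics/p8.png",cv2.resize(np.vstack([a,b[:,:595] if b.shape[1]>595 else b]),None,fx=.88,fy=.88) if b.shape[1]>=595 else a)
E
```

```text
clock: 12.55
position: [445.7, -219.1, 165.1]
ee_rot: [0.732, -0.682, -0.002, 0.001]
contact_force: [-0.7, 0.2, -0.7]
gripper_width: 49.4
grasp_force: 62.9
tooly -176.0 turn wz -0.26 then shift mm [  0.8  -3.2 115.1] pos [ 445.7 -219.1  165.1] j1,j6 [-0.13  0.2 ] tilt 0.31 w 49.4
```

View pics/p8.png

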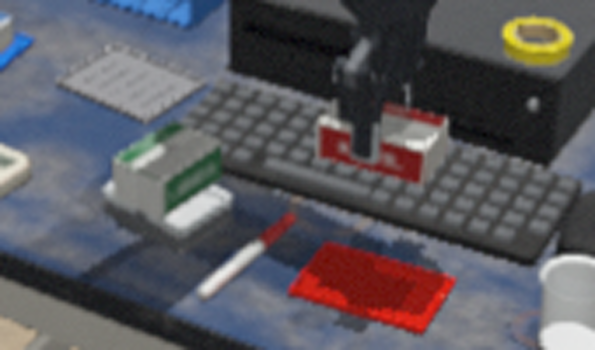

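The red carton is held level, with the finger near its middle at (367,140). The green carton and the case have not moved. Lowering.

```bash
python3 -m pendant '[[0.001,-0.003,0.03,0,0,0,0.035],[0,0,0.04,0,0,0,0.035],[0,0,0.025,0,0,0,0.035],[0,0,0.015,0,0,0,0.035],[0,0,0.006,0,0,0,0.035],[0,0,0.004,0,0,0,0.035],[0,0,0.002,0,0,0,0.035],[0,0,0,0,0,0,0.035],[0,0,0,0,0,0,0.035]]'; python3 -m pendant '[[0,0,0.002,0,0,0,0.035],[0,0,0,0,0,0,0.035]]'; python3 -m pendant '[[0,0,0.002,0,0,0,0.035],[0,0,0,0,0,0,0.035]]'
```

```text
clock: 13.55
position: [451.2, -218.6, 46.1]
ee_rot: [0.733, -0.68, 0.001, -0.0]
contact_force: [-0.7, -0.6, -1.2]
gripper_width: 48.8
grasp_force: 63.0
clock: 13.75
position: [450.6, -218.6, 43.4]
ee_rot: [0.733, -0.68, 0.0, -0.0]
contact_force: [-0.5, 0.3, -1.6]
gripper_width: 48.7
grasp_force: 63.0
clock: 13.95
position: [450.5, -218.6, 41.1]
ee_rot: [0.733, -0.68, -0.0, 0.0]
contact_force: [0.2, 0.9, -0.5]
gripper_width: 49.0
grasp_force: 63.0
```

```bash
python3 -m pendant '[[0,-0.002,0.002,0,0,0,0.035],[0,0,0,0,0,0,0.035]]'; python3 -m pendant '[[0,0,0.002,0,0,0,0.035],[0,0,0,0,0,0,0.035]]'; python3 -m pendant '[[0,0,0.001,0,0,0,0.035],[0,0,0,0,0,0,0.035]]'
```

```text
clock: 14.15
position: [452.9, -218.4, 39.1]
ee_rot: [0.733, -0.68, -0.0, 0.0]
contact_force: [0.4, 0.4, -0.1]
gripper_width: 48.8
grasp_force: 63.0
clock: 14.35
position: [453.0, -218.5, 37.6]
ee_rot: [0.733, -0.68, 0.0, -0.0]
contact_force: [-0.6, 0.8, 1.7]
gripper_width: 48.8
grasp_force: 63.2
clock: 14.55
position: [453.0, -218.5, 37.5]
ee_rot: [0.733, -0.68, 0.0, -0.0]
contact_force: [-3.0, 1.8, 10.5]
gripper_width: 48.5
grasp_force: 64.2
```

Contact with the tray floor at z = 37.5. I shifted the wrong way in x, so I'll raise it a little, re-centre and set it down again.

```bash
python3 -m pendant '[[0,0,-0.003,0,0,0,0.035],[0,0.004,0,0,0,0,0.035],[0,0,0,0,0,0,0.035],[0,0,0.002,0,0,0,0.035],[0,0,0,0,0,0,0.035]]'; python3 -m pendant '[[0,0,0.001,0,0,0,0.035],[0,0,0,0,0,0,0.035]]'
```

```text
clock: 15.05
position: [448.4, -218.8, 37.6]
ee_rot: [0.733, -0.68, -0.0, 0.0]
contact_force: [-1.9, 0.3, 5.3]
gripper_width: 48.6
grasp_force: 63.6
clock: 15.25
position: [448.4, -218.8, 37.6]
ee_rot: [0.733, -0.68, -0.0, 0.0]
contact_force: [-4.1, 2.7, 13.2]
gripper_width: 48.8
grasp_force: 64.5
```

```bash
python3 -m pendant '[[0,0,0,0,0,0,0.06],[0,0,0,0,0,0,0.07],[0,0,0,0,0,0,0.08],[0,0,0,0,0,0,0.08],[0,0,-0.01,0,0,0,0.08],[0,0,-0.03,0,0,0,0.08],[0,0,-0.04,0,0,0,0.08],[0,0,-0.04,0,0,0,0.08],[-0.02,0,-0.02,0,0,0,0.08],[0,0,0,0,0,0,0.08]]'; python3 c.py 449 -25 130 84; python3 - <<'E'
from h import *; from bench import arm
d=arm.get_image("top");a=arm.get_image("scene")["image"]; b=d["image"]
a=cv2.resize(a[190:290,250:410,::-1],None,fx=3.5,fy=3.5,interpolation=2);b=cv2.resize(b[205:250,285:405,::-1],(560,210),interpolation=2)
cv2.imwrite("pics/p9.png",np.vstack([a,b]))
E
```

```text
clock: 16.25
position: [448.8, -198.2, 180.5]
ee_rot: [0.734, -0.68, 0.003, -0.002]
contact_force: [-0.3, -0.8, -0.8]
gripper_width: 80.1
grasp_force: 0.0
tooly -175.6 turn wz -79.63 then shift mm [ -18.  -171.8   51.9] pos [ 448.8 -198.2  180.5] j1,j6 [-0.08  0.16] tilt 0.48 w 80.1
```

View pics/p9.png

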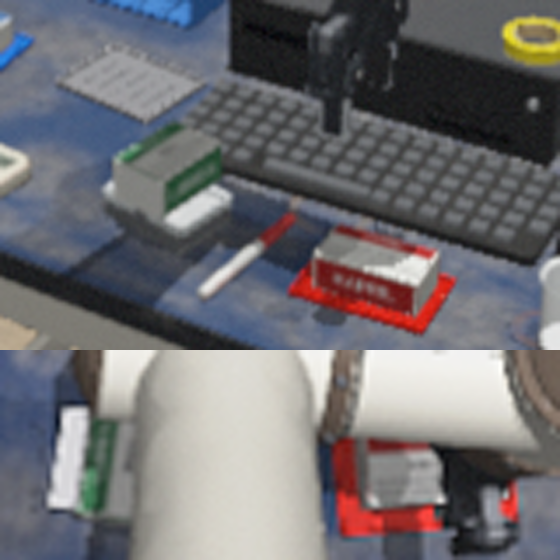

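The red carton sits flat in the red tray at (375,270). The green carton is at (168,160), on the case. I'll measure the green top from the scene corners.

```bash
python3 - <<'E'
from h import *; from bench import arm
s=arm.get_image("scene")
u=lambda c:np.float64(c)/3.5+[249.6,189.6]
P=onz(s,u([(113,158),(166,179),(223,147),(172,122)]),69); print("green",rect(P),P.round().tolist())
P=onz(s,u([(312,262),(412,290),(440,252)]),37); print("red",P.round().tolist(),(P[0]+P[2])/2)
E
```

```text
green (array([447.1, -27.3]), 59.0, 75.0, -9.6) [[415.0, 8.0], [411.0, -47.0], [478.0, -62.0], [489.0, -4.0]]
red [[411.0, -184.0], [419.0, -268.0], [476.0, -266.0]] [ 443.83922715 -224.96086314]
```

```bash
python3 -m pendant '[[0,0,0,0,0,-8,0.0854],[0,0,0,0,0,-8,0.0854],[0,0,0,0,0,-8,0.0854],[0,0,0,0,0,-8,0.0854],[0,0,0,0,0,-8,0.0854],[0,0,0,0,0,-8,0.0854],[0,0,0,0,0,-8,0.0854],[0,0,0,0,0,-8,0.0854],[0,0,0,0,0,-8,0.0854],[0,0,0,0,0,-7.6,0.0854],[0,0,0,0,0,0,0.0854]]'; python3 c.py 449 -25 130 84
```

```text
clock: 17.5
position: [446.4, -199.1, 174.8]
ee_rot: [0.999, -0.054, -0.002, -0.0]
contact_force: [-0.5, -0.2, -0.3]
gripper_width: 85.4
grasp_force: 0.0
tooly -96.2 turn wz -0.19 then shift mm [ -15.4 -173.4   44.8] pos [ 446.4 -199.1  174.8] j1,j6 [-0.09  1.55] tilt 0.2 w 85.4
```

```bash
python3 -m pendant '[[-0.003,-0.03,0,0,0,0,0.0854],[-0.003,-0.035,0,0,0,0,0.0854],[-0.003,-0.035,0,0,0,0,0.0854],[-0.003,-0.035,0,0,0,0,0.0854],[-0.003,-0.028,0.01,0,0,0,0.0854],[0,-0.01,0.02,0,0,0,0.0854],[0,0,0.015,0,0,0,0.0854],[0,0,0,0,0,0,0.0854]]'; python3 c.py 449 -25.5 67 84
```

```text
clock: 18.3
position: [448.9, -25.4, 128.8]
ee_rot: [0.998, -0.055, -0.003, 0.001]
contact_force: [-0.3, 0.0, -0.2]
gripper_width: 85.6
grasp_force: 0.0
tooly -96.3 turn wz -0.27 then shift mm [ 0.5 -0.  61.8] pos [448.9 -25.4 128.8] j1,j6 [0.31 1.16] tilt 0.38 w 85.6
```

```bash
python3 -m pendant '[[0,0,0.025,0,0,0,0.0854],[0,0,0.02,0,0,0,0.0854],[0,0,0.013,0,0,0,0.0854],[0,0,0.004,0,0,0,0.0854],[0,0,0,0,0,0,0.0854],[0,0,0,0,0,0,0.04],[0,0,0,0,0,0,0.04],[0,0,0,0,0,0,0.04],[0,0,0,0,0,0,0.04],[0,0,0,0,0,0,0.04],[0,0,0,0,0,0,0.04]]'; python3 -m pendant '[[0,0,-0.005,0,0,0,0.04],[0,0,-0.01,0,0,0,0.04],[0,0,-0.025,0,0,0,0.04],[0,0,-0.03,0,0,0,0.04],[0,0,-0.03,0,0,0,0.04],[0,0,0,0,0,0,0.04]]'; python3 c.py 409.5 293.7 165 -2.8;python3 - <<'E'
from h import *; from bench import arm
d=arm.get_image("top");a=arm.get_image("scene")["image"]; b=d["image"]
a=cv2.resize(a[170:270,240:340,::-1],(540,540),interpolation=2)
cv2.imwrite("pics/p10.png",a)
E
```

```text
clock: 19.4
position: [451.7, -25.0, 70.6]
ee_rot: [0.999, -0.053, 0.001, -0.0]
contact_force: [-0.6, 0.1, 5.8]
gripper_width: 53.7
grasp_force: 63.4
clock: 20.0
position: [453.3, -24.6, 174.0]
ee_rot: [0.999, -0.053, 0.005, -0.001]
contact_force: [1.1, 0.9, -0.6]
gripper_width: 53.6
grasp_force: 62.8
tooly -96.1 turn wz 86.72 then shift mm [-315.9   59.3    5.8] pos [453.3 -24.6 174. ] j1,j6 [0.31 1.16] tilt 0.58 w 53.6
```

View pics/p10.png

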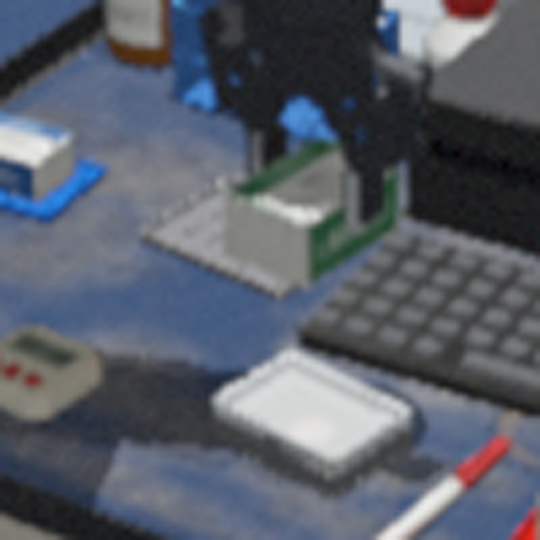

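The green carton is held level at (315,210), and the case is clear at (315,415). The lid corners are about (215,403), (292,348), (413,408) and (340,470).

```bash
python3 - <<'E'
from h import *; from bench import arm
s=arm.get_image("scene")
u=lambda c:np.float64(c)/5.4+[239.6,169.6]
P=onz(s,u([(230,195),(310,238),(402,185),(327,142)]),172.4); print("green",rect(P),P.round().tolist())
P=onz(s,u([(215,403),(292,348),(413,408),(340,470)]),27); print("case",rect(P),P.round().tolist())
E
python3 -m pendant '[[0,0,0,0,0,8,0.04],[0,0,0,0,0,8,0.04],[0,0,0,0,0,8,0.04],[0,0,0,0,0,8,0.04],[0,0,0,0,0,8,0.04],[0,0,0,0,0,8,0.04],[0,0,0,0,0,8,0.04],[0,0,0,0,0,8,0.04],[0,0,0,0,0,8,0.04],[0,0,0,0,0,8,0.04],[0,0,0,0,0,6.7,0.04],[0,0,0,0,0,0,0.04]]'; python3 c.py 409.5 293.7 165 -2.8
```

```text
green (array([439.6, -35.7]), 60.9, 80.5, -10.4) [[410.0, 1.0], [395.0, -58.0], [465.0, -71.0], [485.0, -13.0]]
case (array([446.4, -27.8]), 70.6, 100.4, 79.5) [[421.0, 22.0], [490.0, 15.0], [474.0, -74.0], [403.0, -71.0]]
clock: 21.35
position: [449.8, -25.4, 168.0]
ee_rot: [-0.689, 0.724, 0.001, -0.001]
contact_force: [-0.6, 0.1, -0.3]
gripper_width: 53.9
grasp_force: 62.7
tooly 177.2 turn wz -0.03 then shift mm [-316.7   55.9    2.9] pos [449.8 -25.4 168. ] j1,j6 [ 0.31 -0.36] tilt 0.19 w 53.9
```

```bash
python3 -m pendant '[[-0.017,0.004,0,0,0,0,0.04],[-0.035,0.006,0,0,0,0,0.04],[-0.035,0.006,0,0,0,0,0.04],[-0.035,0.006,0,0,0,0,0.04],[-0.035,0.006,0,0,0,0,0.04],[-0.035,0.006,0,0,0,0,0.04],[-0.035,0.006,0,0,0,0,0.04],[-0.035,0.006,0,0,0,0,0.04],[-0.035,0.006,0,0,0,0,0.04],[-0.02,0.004,0,0,0,0,0.04],[0,0,0,0,0,0,0.04],[0,0,0,0,0,0,0.04]]'; python3 c.py 410 294 60 -2.8
```

```text
clock: 22.55
position: [409.9, 293.7, 168.3]
ee_rot: [-0.69, 0.724, -0.0, -0.001]
contact_force: [-0.2, -0.2, 0.0]
gripper_width: 53.4
grasp_force: 62.7
tooly 177.3 turn wz 0.09 then shift mm [ -0.5  -0.3 108.3] pos [409.9 293.7 168.3] j1,j6 [ 0.94 -0.99] tilt 0.16 w 53.4
```

```bash
python3 -m pendant '[[0,0,0.03,0,0,0,0.04],[0,0,0.035,0,0,0,0.04],[0,0,0.03,0,0,0,0.04],[0,0,0.013,0,0,0,0.04],[0,0,0.005,0,0,0,0.04],[0,0,0.003,0,0,0,0.04],[0,0,0.002,0,0,0,0.04],[0,0,0,0,0,0,0.04],[0,0,0,0,0,0,0.04]]'; python3 -m pendant '[[0,0,0.002,0,0,0,0.04],[0,0,0,0,0,0,0.04]]'; python3 -m pendant '[[0,0,0.002,0,0,0,0.04],[0,0,0,0,0,0,0.04]]'
```

```text
clock: 23.45
position: [410.8, 294.5, 52.1]
ee_rot: [-0.689, 0.724, 0.0, 0.001]
contact_force: [-0.5, 0.4, -1.3]
gripper_width: 54.2
grasp_force: 62.8
clock: 23.65
position: [410.4, 294.3, 49.4]
ee_rot: [-0.689, 0.724, 0.0, 0.0]
contact_force: [0.2, -0.5, -0.3]
gripper_width: 54.1
grasp_force: 62.8
clock: 23.85
position: [410.4, 294.1, 47.1]
ee_rot: [-0.689, 0.724, -0.0, -0.0]
contact_force: [0.5, 0.6, -0.5]
gripper_width: 54.0
grasp_force: 62.8
```

```bash
python3 -m pendant '[[0,0,0.002,0,0,0,0.04],[0,0,0,0,0,0,0.04]]'; python3 -m pendant '[[0,0,0.001,0,0,0,0.04],[0,0,0,0,0,0,0.04]]'; python3 -m pendant '[[0,0,0.001,0,0,0,0.04],[0,0,0,0,0,0,0.04]]'
```

```text
clock: 24.05
position: [410.4, 294.1, 45.0]
ee_rot: [-0.689, 0.724, -0.0, -0.0]
contact_force: [-0.3, -0.6, -0.4]
gripper_width: 54.0
grasp_force: 62.8
clock: 24.25
position: [410.5, 294.2, 44.9]
ee_rot: [-0.689, 0.724, -0.0, -0.0]
contact_force: [-1.2, -0.4, 4.1]
gripper_width: 53.9
grasp_force: 63.3
clock: 24.45
position: [410.5, 294.2, 44.8]
ee_rot: [-0.69, 0.724, -0.0, 0.0]
contact_force: [-3.6, -2.5, 11.8]
gripper_width: 54.0
grasp_force: 64.4
```

The carton is down, with contact at z = 44.9. I release it and look.

```bash
python3 -m pendant '[[0,0,0,0,0,0,0.065],[0,0,0,0,0,0,0.075],[0,0,0,0,0,0,0.0854],[0,0,0,0,0,0,0.0854],[0,0,-0.01,0,0,0,0.0854],[0,0,-0.03,0,0,0,0.0854],[0,0,-0.04,0,0,0,0.0854],[0,0,-0.04,0,0,0,0.0854],[0,0,-0.02,0,0,0,0.0854],[0.03,0,0,0,0,0,0.0854],[0.03,0,0,0,0,0,0.0854],[0,0,0,0,0,0,0.0854]]'; python3 c.py 449 -25 130 -6; python3 - <<'E'
from h import *; from bench import arm
d=arm.get_image("top");s=arm.get_image("scene")
a=cv2.resize(s["image"][200:270,255:335,::-1],(400,350),interpolation=2)
b=cv2.resize(d["image"][205:255,285:335,::-1],(350,350),interpolation=2)
c=cv2.resize(d["image"][160:260,180:330,::-1],(375,250),interpolation=2); e=cv2.resize(s["image"][175:275,190:340,::-1],(375,250),interpolation=2)
cv2.imwrite("pics/p11.png",np.vstack([np.hstack([a,b]),np.hstack([c,e])]))
E
```

```text
clock: 25.65
position: [406.5, 231.5, 184.0]
ee_rot: [-0.688, 0.725, 0.0, -0.0]
contact_force: [-0.9, 0.4, -0.0]
gripper_width: 85.5
grasp_force: 0.0
tooly 177.0 turn wz 3.02 then shift mm [250.6 -69.2  54. ] pos [406.5 231.5 184. ] j1,j6 [ 0.87 -0.92] tilt 0.05 w 85.5
```

View pics/p11.png

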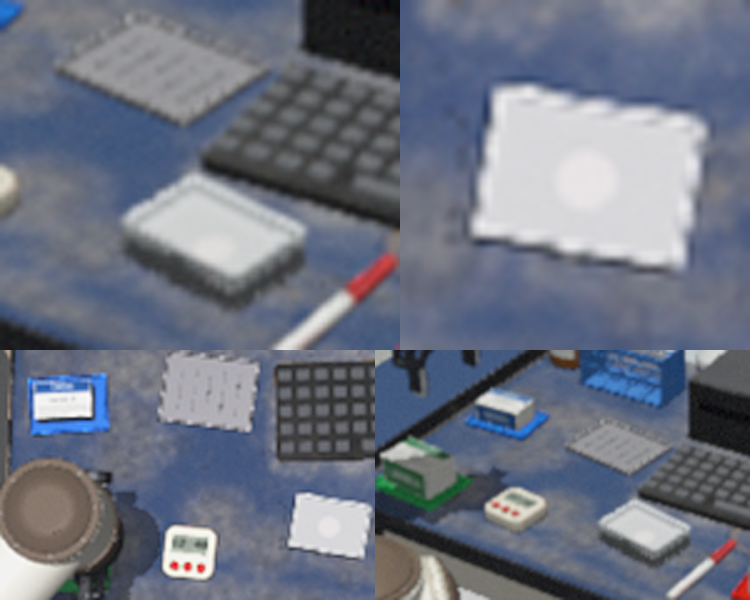

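The green carton is in the green tray at (415,470). In the top panel the case's lid corners are (493,87), (707,125), (685,268) and (473,235).

```bash
python3 - <<'E'
from h import *; from bench import arm
d=arm.get_image("top"); s=arm.get_image("scene"); hsv=cv2.cvtColor(d["image"],cv2.COLOR_RGB2HSV)
q=np.float64([(493,87),(707,125),(685,268),(473,235)])-[400,0]
print("case",rect(onz(d,q/7+[284.6,204.6],29)))
m=np.zeros((420,560),np.uint8); m[205:255,285:335]=((hsv[...,1]<70)&(hsv[...,2]>150))[205:255,285:335]
print("mask",rect(onz(d,corners_of(cv2.morphologyEx(m,cv2.MORPH_OPEN,np.ones((3,3)))),29)))
q=np.float64([(122,222),(195,172),(305,232),(238,278)])
print("scene",rect(onz(s,q/5+[254.6,199.6],28)))
E
python3 c.py 447 -27 100 -8
```

```text
case (array([446.9, -23.7]), 64.4, 93.4, 80.6)
mask (array([448.6, -23.9]), 67.5, 92.7, 80.5)
scene (array([448. , -26.3]), 69.5, 92.9, 81.7)
tooly 177.2 turn wz 5.18 then shift mm [254.  -75.1  83.6] pos [407.9 234.9 183.8] j1,j6 [ 0.87 -0.92] tilt 0.06 w 85.5
```

```bash
python3 -m pendant '[[0,0,0,0,0,3.1,0.0854],[0,0,0,0,0,3.1,0.0854],[0.024,-0.008,0,0,0,0,0.0854],[0.035,-0.01,0,0,0,0,0.0854],[0.035,-0.01,0,0,0,0,0.0854],[0.035,-0.01,0,0,0,0,0.0854],[0.035,-0.01,0,0,0,0,0.0854],[0.035,-0.01,0.02,0,0,0,0.0854],[0.035,-0.01,0.03,0,0,0,0.0854],[0.015,-0.006,0.03,0,0,0,0.0854],[0,0,0,0,0,0,0.0854],[0,0,0,0,0,0,0.0854]]'; python3 c.py 447.7 -24.5 30 -9
```

```text
clock: 27.05
position: [442.2, -22.9, 103.2]
ee_rot: [-0.649, 0.761, -0.0, -0.001]
contact_force: [0.2, 1.0, 0.1]
gripper_width: 85.3
grasp_force: 0.0
tooly 171.0 turn wz -0.02 then shift mm [ 0.6 -5.8 73.2] pos [442.2 -22.9 103.2] j1,j6 [ 0.32 -0.48] tilt 0.06 w 85.3
```

Moving down to just above the case first, with the position correction, to check alignment.

```bash
python3 -m pendant '[[0,-0.006,0.02,0,0,0,0.0854],[0,0,0.015,0,0,0,0.0854],[0,0,0,0,0,0,0.0854]]';python3 c.py 447.7 -24.5 30 -9; python3 - <<'E'
from h import *; from bench import arm
s=arm.get_image("scene")
cv2.imwrite("pics/p12.png",cv2.resize(s["image"][200:270,255:335,::-1],(560,490),interpolation=2))
E
```

```text
clock: 27.35
position: [447.7, -23.0, 68.3]
ee_rot: [-0.65, 0.76, 0.0, -0.0]
contact_force: [0.6, 0.2, 0.1]
gripper_width: 85.8
grasp_force: 0.0
tooly 171.1 turn wz 0.08 then shift mm [ 1.5 -0.3 38.3] pos [447.7 -23.   68.3] j1,j6 [ 0.31 -0.47] tilt 0.04 w 85.8
```

View pics/p12.png

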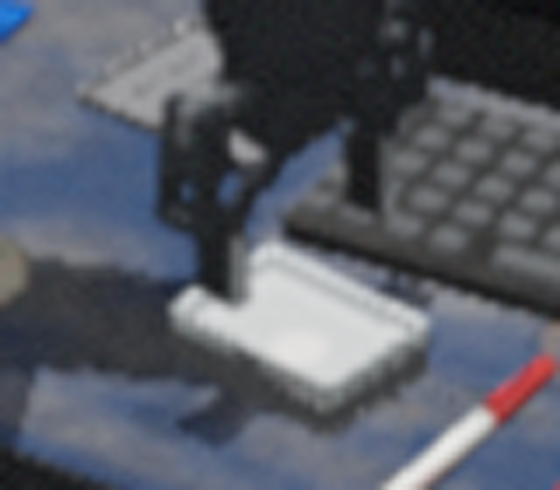

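The fingers straddle the case, with tips at (225,295) and (365,210). The keyboard is clear. Going down.

```bash
python3 -m pendant '[[0.001,0,0.012,0,0,0,0.0854],[0,0,0.01,0,0,0,0.0854],[0,0,0.006,0,0,0,0.0854],[0,0,0,0,0,0,0.0854]]'; python3 -m pendant '[[0,0,0.005,0,0,0,0.0854],[0,0,0.005,0,0,0,0.0854],[0,0,0,0,0,0,0.0854],[0,0,0,0,0,0,0.0854]]'
```

```text
clock: 27.8
position: [447.1, -25.0, 40.1]
ee_rot: [-0.649, 0.76, 0.0, -0.0]
contact_force: [0.8, 0.4, 0.4]
gripper_width: 85.9
grasp_force: 0.0
clock: 28.2
position: [447.3, -25.2, 30.2]
ee_rot: [-0.649, 0.761, 0.0, -0.0]
contact_force: [-0.4, 0.5, 0.6]
gripper_width: 85.2
grasp_force: 0.0
```

```bash
python3 -m pendant '[[0,0,0.003,0,0,0,0.0854],[0,0,0,0,0,0,0.075],[0,0,0,0,0,0,0.055],[0,0,0,0,0,0,0.055],[0,0,0,0,0,0,0.055],[0,0,0,0,0,0,0.055],[0,0,0,0,0,0,0.055],[0,0,0,0,0,0,0.055]]'; python3 -m pendant '[[0,0,-0.003,0,0,0,0.055],[0,0,-0.005,0,0,0,0.055],[0,0,-0.01,0,0,0,0.055],[0,0,0,0,0,0,0.055],[0,0,0,0,0,0,0.055]]'
```

```text
clock: 29.0
position: [447.4, -25.1, 27.6]
ee_rot: [-0.649, 0.761, -0.0, 0.0]
contact_force: [-0.7, 1.0, 5.6]
gripper_width: 62.9
grasp_force: 66.3
clock: 29.5
position: [447.5, -25.1, 45.7]
ee_rot: [-0.649, 0.761, -0.0, 0.001]
contact_force: [-0.7, -0.6, -0.9]
gripper_width: 62.8
grasp_force: 65.8
```

The case is gripped at 63 mm and lifting. On to the grey tray at (617,122).

```bash
python3 -m pendant '[[0,0,-0.02,0,0,0,0.055],[0,0,-0.03,0,0,0,0.055],[0,0,-0.03,0,0,0,0.055],[0,0,-0.01,0,0,-1.6,0.055],[0,0,0,0,0,0,0.055]]'; python3 c.py 617 122.2 100 -7.3
```

```text
clock: 30.0
position: [447.8, -24.9, 136.3]
ee_rot: [-0.66, 0.751, -0.001, 0.002]
contact_force: [0.5, 0.6, -0.9]
gripper_width: 63.1
grasp_force: 66.3
tooly 172.6 turn wz -0.11 then shift mm [-167.4 -149.    37. ] pos [447.8 -24.9 136.3] j1,j6 [ 0.31 -0.44] tilt 0.19 w 63.1
```

```bash
python3 -m pendant '[[-0.02,-0.018,0,0,0,0,0.055],[-0.03,-0.027,0,0,0,0,0.055],[-0.03,-0.027,0,0,0,0,0.055],[-0.03,-0.027,0,0,0,0,0.055],[-0.03,-0.027,0,0,0,0,0.055],[-0.028,-0.023,0.01,0,0,0,0.055],[0,0,0.02,0,0,0,0.055],[0,0,0,0,0,0,0.055],[0,0,0,0,0,0,0.055]]'; python3 c.py 617 122.2 40 -7.3; python3 - <<'E'
from h import *; from bench import arm
s=arm.get_image("scene"); d=arm.get_image("top")
a=cv2.resize(s["image"][170:240,235:315,::-1],(400,350),interpolation=2); b=cv2.resize(d["image"][150:205,225:300,::-1],(400,293),interpolation=2)
cv2.imwrite("pics/p13.png",np.vstack([a,b])[:600])
E
```

```text
clock: 30.9
position: [615.4, 121.4, 103.1]
ee_rot: [-0.66, 0.752, 0.001, -0.002]
contact_force: [-0.4, 0.1, -0.7]
gripper_width: 62.7
grasp_force: 66.2
tooly 172.6 turn wz -0.15 then shift mm [-1.1 -1.7 63.1] pos [615.4 121.4 103.1] j1,j6 [ 0.45 -0.58] tilt 0.29 w 62.7
```

View pics/p13.png

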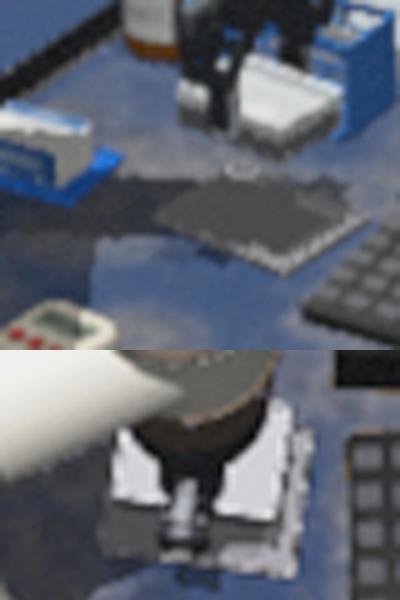

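The case is held level, just behind the grey tray in the view. In the top panel its near lid edge runs (113,497) to (278,520). I'll check how it is centred in the hand.

```bash
python3 - <<'E'
from h import *; from bench import arm
d=arm.get_image("top")
q=np.float64([(113,497),(278,520)])-[0,350]
P=onz(d,q/5.333+[224.6,149.6],104); print(P,np.linalg.norm(P[0]-P[1])); m=P.mean(0)
a=np.radians(-7.3); print("centre est",m+32*np.array([np.cos(a),np.sin(a)]))
q=np.float64([(178,100),(270,140),(342,95)]); s=arm.get_image("scene")
P=onz(s,q/5+[234.6,169.6],104); print(P,(P[0]+P[2])/2)
E
```

```text
[[591.68175964 170.34803656]
 [579.38858427  80.99761599]] 90.1921272415657
centre est [617.27579412 121.6067588 ]
[[574.74274584 157.45496313]
 [560.76488347  77.38572345]
 [635.16254292  69.51217956]] [604.95264438 113.48357135]
```

The top view puts the case's centre on the TCP, so it is well centred. Lowering.

```bash
python3 -m pendant '[[-0.001,-0.001,0.03,0,0,0,0.055],[0,0,0.025,0,0,0,0.055],[0,0,0.008,0,0,0,0.055],[0,0,0.003,0,0,0,0.055],[0,0,0,0,0,0,0.055],[0,0,0,0,0,0,0.055]]'; python3 -m pendant '[[0,0,0.002,0,0,0,0.055],[0,0,0,0,0,0,0.055]]'; python3 -m pendant '[[0,0,0.002,0,0,0,0.055],[0,0,0,0,0,0,0.055]]'
```

```text
clock: 31.7
position: [618.8, 123.3, 40.9]
ee_rot: [-0.66, 0.751, -0.001, 0.001]
contact_force: [-0.1, 0.0, -0.7]
gripper_width: 62.7
grasp_force: 66.3
clock: 31.9
position: [618.1, 123.1, 37.9]
ee_rot: [-0.66, 0.751, -0.0, 0.001]
contact_force: [0.1, 0.4, -0.7]
gripper_width: 62.7
grasp_force: 66.3
clock: 32.1
position: [617.7, 123.0, 35.2]
ee_rot: [-0.66, 0.751, 0.0, -0.0]
contact_force: [-0.5, -0.2, -0.6]
gripper_width: 63.0
grasp_force: 66.3
```

```bash
python3 -m pendant '[[0,0,0.002,0,0,0,0.055],[0,0,0,0,0,0,0.055]]'; python3 -m pendant '[[0,0,0.0015,0,0,0,0.055],[0,0,0,0,0,0,0.055]]'; python3 -m pendant '[[0,0,0.001,0,0,0,0.055],[0,0,0,0,0,0,0.055]]';  python3 -m pendant '[[0,0,0.001,0,0,0,0.055],[0,0,0,0,0,0,0.055]]'
```

```text
clock: 32.3
position: [617.7, 122.9, 32.9]
ee_rot: [-0.66, 0.752, 0.0, -0.0]
contact_force: [-0.2, 0.1, -1.2]
gripper_width: 63.2
grasp_force: 66.3
clock: 32.5
position: [617.7, 123.0, 31.5]
ee_rot: [-0.66, 0.751, 0.0, -0.0]
contact_force: [-0.2, -1.1, -1.4]
gripper_width: 62.9
grasp_force: 66.3
clock: 32.7
position: [617.9, 123.0, 30.8]
ee_rot: [-0.66, 0.751, -0.0, 0.0]
contact_force: [1.0, 0.0, -1.0]
gripper_width: 62.5
grasp_force: 66.2
clock: 32.9
position: [618.0, 123.0, 30.7]
ee_rot: [-0.66, 0.751, -0.0, 0.0]
contact_force: [-2.2, -0.2, 4.3]
gripper_width: 62.9
grasp_force: 66.9
```

It is on the floor at the expected height. Releasing and backing away.

```bash
python3 -m pendant '[[0,0,0,0,0,0,0.07],[0,0,0,0,0,0,0.078],[0,0,0,0,0,0,0.0854],[0,0,0,0,0,0,0.0854],[0,0,-0.005,0,0,0,0.0854],[0,0,-0.015,0,0,0,0.0854],[0,0,-0.03,0,0,0,0.0854],[0,0,-0.04,0,0,0,0.0854],[0,0,-0.04,0,0,0,0.0854],[0,0,-0.04,0,0,0,0.0854],[0,0,-0.04,0,0,0,0.0854],[0,0,0,0,0,0,0.0854]]'; python3 -m pendant '[[0.04,0.02,0,0,0,0,0.0854],[0.045,0.02,0,0,0,0,0.0854],[0.045,0.02,0,0,0,0,0.0854],[0.045,0.02,0,0,0,0,0.0854],[0.045,0.02,0,0,0,0,0.0854],[0.045,0,0,0,0,0,0.0854],[0.045,0,0,0,0,0,0.0854],[0.045,0,0,0,0,0,0.0854],[0.045,0,0,0,0,0,0.0854],[0.04,0,0,0,0,0,0.0854],[0,0,0,0,0,0,0.0854],[0,0,0,0,0,0,0.0854]]'; python3 - <<'E'
from h import *; from bench import arm
s=arm.get_image("scene"); d=arm.get_image("top")
b=cv2.resize(d["image"][160:260,180:460,::-1],(784,280),interpolation=2); a=cv2.resize(s["image"][180:292,150:430,::-1],(784,314),interpolation=2)
cv2.imwrite("pics/p14.png",np.vstack([a,b]))
E
```

```text
clock: 34.1
position: [620.9, 123.7, 249.0]
ee_rot: [-0.66, 0.751, -0.003, 0.007]
contact_force: [0.2, 0.4, 1.8]
gripper_width: 85.5
grasp_force: 0.0
clock: 35.3
position: [461.2, -301.2, 240.2]
ee_rot: [-0.659, 0.752, -0.0, 0.0]
contact_force: [0.5, -0.5, 0.3]
gripper_width: 85.6
grasp_force: 0.0
```

View pics/p14.png

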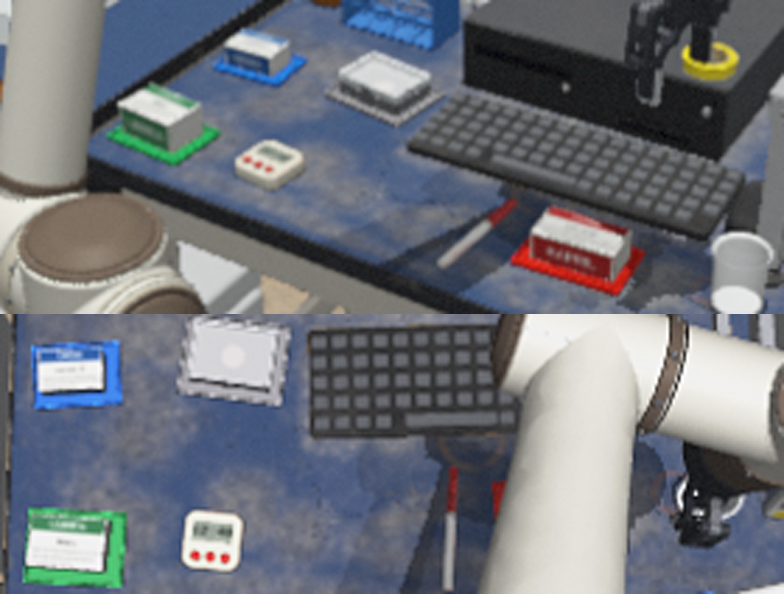

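All four packs lie flat in their own trays: blue (258,55), green (160,120), grey case (385,85) and red (580,240). The timer (270,162) and the beaker (740,270) have not moved, and the gripper is clear. The small left shift of blue and green in the top view is about what parallax gives.

```bash
python3 -c "
from bench import arm
print(arm.job_done())"
```

```text
the job is handed in; nothing more can be done
None
```

I set all four packs down flat in the trays of their own colours, left the timer and beaker where they stood, and handed the job in at about 35 s on the robot's clock; no verdict was returned.

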